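Turn the circuit board over in its flip stand

ROBOT

A 6-joint arm with a two-finger parallel gripper is mounted at the origin on the work surface. World frame = base frame: x ahead of the robot, y to its left, z up, the work surface at z = 0. Lengths are in m, angles in rad, forces in N, time in s.
With the tool pointing down it reaches from about 0.3 to 0.875 m from the base axis. Payload 6.4 kg.
Tool frame: the origin (TCP) lies on the centre line of the jaws, within the pads' length; the fingertips stand 19 mm ahead of it and the grasp point (between the pads) is the TCP; x points along the fingers, z is the direction in which the jaws open and shut, and the axes are right-handed (so a half turn about x gives the same grasp; the last joint's range is limited). The gripper opens to 88 mm and grips with 3 to 60 N. Pads are 18 mm wide; open, the fingers measure 123 mm over their backs; the gripper's body (75 mm by 187 mm) begins 45 mm behind the grasp point.
Start: joints at [0.943, 0.181, 1.607, -0, 1.354, -0.206], TCP at [0.235, 0.525, 0.258] pointing down, gripper open.
Joint ranges: [-2.99, 2.99], [-0.89, 2.07], [0.3, 2.58], [-1.14, 4.28], [0, 2.63], [-3.12, 3.12]. Speed limits (rad/s): [2.57, 2.57, 3.01, 3.14, 3.14, 3.14].

INTERFACE

Orientations are given as a unit quaternion [x, y, z, w].
In Python, from rig import bot, eyes gives the robot as it stands.
- The arm moves only by the tool send_rows, never from a script. Its argument "moves" is a list of rows, each an object with "hand": the closure, from -1 (fully open) to 1 (shut); "offset": the shift along the world's x, y, z in m, a list of three; "rotation": the turn, a rotation vector about the world's x, y, z in degrees, a list of three. In form: [{"hand": hand, "offset": [tx, ty, tz], "rotation": [rx, ry, rz]}, ...]. A call has exactly 8 rows; each row shifts and turns the pose as measured when the row begins; what a row does not reach is not made up. A row lasts 1/12 s, in which the tool goes at most 41.7 mm and 7.16 degrees, less where a joint would pass 70% of its speed; a pose out of reach is approached as far as the arm can. A call with a gripper value outside its range is refused whole. The fingers move at their own pace and stop on an object; "squeeze" is the grip in N (left out, the last holds). Time passes only in rows, so rows that do not move let the fingers close, or fill a call up. It gives the time, the measured TCP pose, the force and the opening at its end, in the units of the state.
- bot.get_obs(): the state, without advancing time (a new reading comes with each control period).
- eyes.capture(name): name is "scene" or "top"; returns a dict with "color" (480x640x3 uint8, red, green, blue), "z_map" (480x640 float32, m along the optical axis (not along the pixel's ray), 0 where there is no reading), "fovy" (degrees; the focal length in pixels is half the picture's height over the tangent of half this angle, whatever the lens; pixels are square), "cx", "cy" (the principal point, pixels), "rvec" (rotation vector, rad) and "tvec" (3), from world to camera coordinates, as OpenCV has them. Camera axes: x right, y down, z forward; pixel columns grow to the right and rows downward; lengths in m; the calibration is good to about 2 mm. A picture is of the moment at which its call begins.
- bot.finish_job(): hands the job in, once; it reports no verdict.
The state is a dict: "time": time; "qpos": joint angles; "dq": joint speeds; "effort": joint torques, N m; "ee_pos": TCP position; "tool_rot": TCP orientation; "force": force on the tool from outside, world axes, zero at the start; "moment": the same for the moment, N m; "width": finger opening in m.
Only numpy, scipy, OpenCV 4.12 (cv2) and the standard library are available. Lean on these libraries where they do the work, as an engineer would, in place of code of your own. Each camera call takes 0.05 s, during which the arm holds its last target. There are 200 camera calls.

TASK

Turn the circuit board over so its other side can be worked on: with a fingertip under the free edge, push the hinged leaf up and over its spine, from the robot's right to its left, and press it gently down until it lies flat on the other side of the stand. Do not let it slam or press hard on it, and leave the jar, the lens and the pot where they stand.

Things in the scene. Friction and masses are not known exactly. Their poses are not given: they have to be found in the camera images.
- stand: Fixed board stand; foot plate 190 x 200 x 8 mm. Origin: on the bench under mid-spine; x points level from the leaf's starting (right) side over the spine to the far (left) side, y along the spine, z up. Two level rails at y = +-68 mm (10 mm wide, tops at 57 mm height) reach 80 mm either side of the spine; between them it is open down to the foot plate. Spine-end posts (y = +-85 mm) are 68 mm high.
- spine (a point): Middle of the hinge axis, 60 mm above the bench; axes as stand. The hinge axis lies along y.
- leaf (a joint): Leaf angle about the spine: 0 = flat on the starting side, 1.57 = upright, 3.14 = flat on the far side (its stop). The hinge is stiff: 0.11 N m of friction, more than the weight of the leaf (about 120 g) can turn, so the leaf stays at any angle where it is left and must be pushed all the way down.
- leaf_edge (a point): Middle of the leaf's free edge, half-way through its thickness, 110 mm from the spine axis; turns with the leaf (x points from this edge to the spine, y along the spine). The leaf is a black frame 150 mm wide, 6 mm thick, with a 4 mm green circuit board in it. The edge overhangs the rails by 30 mm, with 49 mm free below it when flat.
- flux_jar_mid (a point): Amber jar with white lid, 44 mm diameter, 60 mm high, loose; point half-way up. Not to be moved.
- lens_mid (a point): Black spare microscope lens, 54 mm diameter, 52 mm high, loose; point half-way up. Not to be moved.
- tip_pot_mid (a point): Open brass pot, 52 mm diameter, 40 mm high, loose; point half-way up. Not to be moved.

How it is judged:
On the way, in this order (a step that is already met when the one before it is completed fails the run):
1. the leaf has been pushed past upright (value of joint leaf above 1.6 rad), for 0.05 s.
2. the leaf lies flat on the far side (value of joint leaf above 3.07 rad), for 0.2 s.
At the end, for the whole second after the job is handed in: The leaf lies flat on the far side of the stand (within 0.07 rad of its stop) and at rest, and the jar, the lens and the pot are within 15 mm of where they stood (value of joint leaf above 3.07 rad and velocity of joint leaf below 0.05 rad/s and distance of each of flux_jar_mid, lens_mid, tip_pot_mid from where it was at the start of the episode below 0.015 m); the robot touches nothing.
It fails at once if the leaf is slammed (faster than 4 rad/s) (velocity of joint leaf above 4 rad/s).
It fails at once if the leaf is pressed harder than 50 N (contact force between any of the arm, the fingers and leaf above 50 N).
It fails at once if the flux jar is moved or lifted (distance of flux_jar_mid from where it was at the start of the episode above 0.015 m).
It fails at once if the spare lens is moved or lifted (distance of lens_mid from where it was at the start of the episode above 0.015 m).
It fails at once if the brass pot is moved or lifted (distance of tip_pot_mid from where it was at the start of the episode above 0.015 m).
It also fails if it takes over 48 s, if anything falls off the work surface, if the arm or the gripper's body presses on something with over 40 N, if the wrist force passes 120 N, or if a joint passes its speed limit or range.

## Working session

There is one attempt and no reset: what is moved stays moved. The work goes in short steps, Python scripts to look and compute and a tool call to move; the robot and the scene stay as the last step left them, time stands still between calls to the robot, and variables do not carry over. Pictures are saved under pics/ and viewed, about 8 in all and at most 12, crops included, and the job is handed in when it is done.

Besides the shell and the picture viewer there is one more tool, called in YAML: its name, and indented under it one key for each argument. send_rows: Moves the arm, as the interface text tells. Its arguments: {"type":"object","properties":{"moves":{"type":"array"},"squeeze":{"type":"number"}},"required":["moves"]}

```bash
mkdir -p pics; ls; python3 - <<'E'
from rig import bot, eyes
import cv2,numpy as np
print(bot.get_obs())
for n in("scene","top"):
    c=eyes.capture(n); cv2.imwrite(f"pics/{n}0.png",c["color"][:,:,::-1]); np.savez(f"{n}0.npz",**c)
    R=cv2.Rodrigues(np.array(c["rvec"]))[0]; print(n,c["fovy"],c["cx"],c["cy"],-R.T@np.array(c["tvec"]),R.round(2).tolist())
E
```

```text
pics
{'time': 0.0, 'qpos': array([ 9.42703668e-01,  1.81500045e-01,  1.60802231e+00,  1.57215379e-06,
        1.35380910e+00, -2.06283820e-01]), 'dq': array([-1.35143343e-04, -8.16174080e-05, -5.81486906e-04,  2.77962207e-03,
        1.26697485e-03, -4.52313077e-04]), 'effort': array([-1.33290006e-03, -4.33858073e+01, -3.41854334e+01,  7.02616805e-02,
        3.84242332e-02, -1.01518824e-04]), 'ee_pos': array([0.23507798, 0.52418723, 0.25682626]), 'tool_rot': array([-0.38446933,  0.59416676,  0.38402779,  0.59301927]), 'force': array([ 0.01030601, -0.91469738,  0.44964556]), 'moment': array([0.00275212, 0.01683941, 0.00772556]), 'width': 0.08826082657362488}
scene 43.77842439562693 315.1146248828077 241.4679697273415 [ 1.21717214 -0.24446672  0.58577601] [[0.38, 0.92, 0.01], [0.56, -0.22, -0.8], [-0.74, 0.31, -0.6]]
top 44.850523080133286 322.02295001490734 236.49476774845775 [0.44582027 0.02233058 0.99987933] [[0.0, -1.0, 0.01], [-0.99, -0.01, -0.14], [0.14, -0.01, -0.99]]
```

View pics/scene0.png

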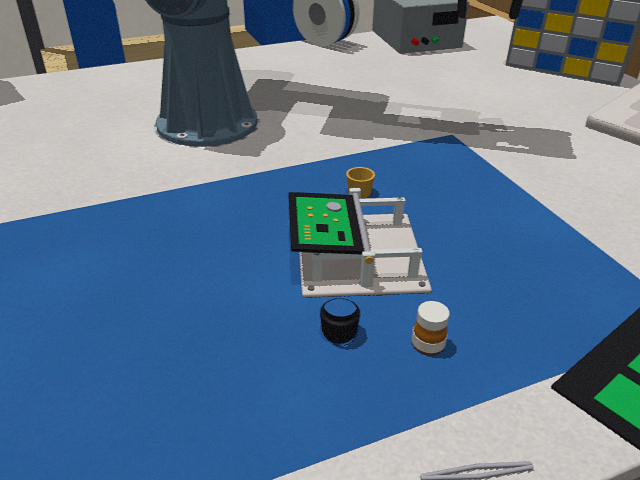

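View pics/top0.png

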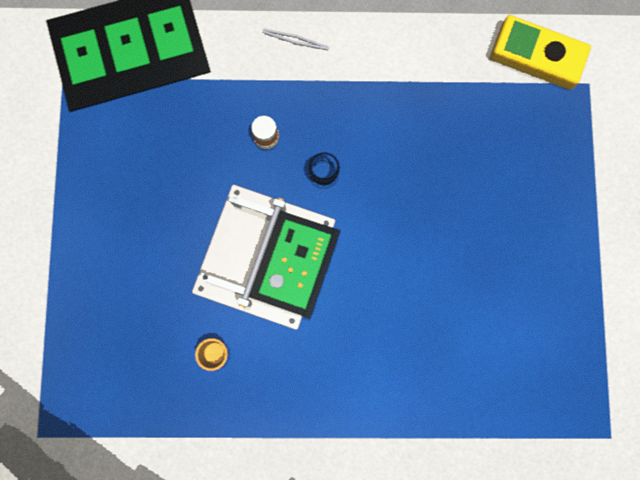

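The scene view shows the leaf on the camera's left of the stand. In the top view, the leaf is centred at about (297,265), with its free edge running from (340,228) to (307,318). The spine-end posts are at about (279,203) and (244,302), the lens at (322,168), the jar lid at (264,131) and the pot at (211,353).

```bash
cat > h.py <<'E'
import numpy as np,cv2
def cast(c,uv,z):
    f=240/np.tan(np.radians(float(c["fovy"]))/2);R=cv2.Rodrigues(np.array(c["rvec"]))[0];o=-R.T@np.array(c["tvec"])
    uv=np.atleast_2d(uv).astype(float);d=np.c_[(uv[:,0]-c["cx"])/f,(uv[:,1]-c["cy"])/f,np.ones(len(uv))]@R
    return o+d*((z-o[2])/d[:,2])[:,None]
E
python3 - <<'E'
import numpy as np,cv2
from h import cast
c=np.load("top0.npz");im=c["color"].astype(int);r,g,b=im[...,0],im[...,1],im[...,2]
m=(((r<60)&(g<60)&(b<60))|((g>120)&(r<110)&(b<120))).astype(np.uint8)
win=np.zeros_like(m);win[195:330,240:350]=1
m=cv2.morphologyEx(m*win,cv2.MORPH_CLOSE,np.ones((9,9)))
k=max(cv2.findContours(m,0,1)[0],key=cv2.contourArea)
box=cv2.boxPoints(cv2.minAreaRect(k));P=cast(c,box,0.063);print(box.round(1).tolist(),P.round(4).tolist(),np.linalg.norm(np.diff(P,axis=0),axis=1))
posts=cast(c,[[279,203],[244,302]],0.068);print("posts",posts,np.linalg.norm(posts[0]-posts[1]))
for n,uv,z in(("lens",[322,166],.052),("jar",[264,130],.06),("pot",[211,353],.04)):print(n,cast(c,uv,z))
# foot corners
print(cast(c,[[233,187],[338,220],[298,328],[194,293]],.008))
zm=c["z_map"];print("depth leaf",zm[265,300],zm[400,400])
E
```

```text
[[249.1999969482422, 296.0], [279.79998779296875, 209.39999389648438], [339.3999938964844, 230.39999389648438], [308.79998779296875, 317.0]] [[0.4805, 0.1253, 0.063], [0.6218, 0.0786, 0.063], [0.5877, -0.019, 0.063], [0.4476, 0.0297, 0.063]] [0.14887062 0.10333172 0.14832981]
posts [[0.63149024 0.07971917 0.068     ]
 [0.47081778 0.13287898 0.068     ]] 0.16923830675187745
lens [[0.69831525 0.00972703 0.052     ]]
jar [[0.7571957  0.10716532 0.06      ]]
pot [[0.3893236  0.18752864 0.04      ]]
[[ 0.6711497   0.16377374  0.008     ]
 [ 0.61430204 -0.01901233  0.008     ]
 [ 0.42938182  0.04819242  0.008     ]
 [ 0.4871323   0.2248894   0.008     ]]
depth leaf 0.93322283 0.9666604
```

```bash
cat > plan.py <<'E'
import numpy as np,sys
from scipy.spatial.transform import Rotation as Ro
S=np.array([.551,.105,.06]);u=np.array([.314,.949,0]);u/=np.linalg.norm(u);Z=np.array([0,0,1.]);ys=np.cross(Z,u)
def pose(th,al,k,gap=0,sgn=1,y=0):
    "leaf angle th, finger pitch al below horizontal (deg), k m of finger beyond edge, gap below leaf"
    t,a=np.radians([th,al]);v=lambda p,q:p*u+q*Z
    l=v(-np.cos(t),np.sin(t));n=v(-np.sin(t),-np.cos(t));d=v(np.cos(a),-np.sin(a));p=v(np.sin(a),np.cos(a))
    C=S+.11*l+(.003+gap)*n+(k*d if al>th else -k*l)
    x=d;z=sgn*ys;return C-.009*p-.019*d+y*ys,Ro.from_matrix(np.c_[x,np.cross(z,x),z])
def delta(P,R,o):
    return P-o["ee_pos"],np.degrees((R*Ro.from_quat(o["tool_rot"]).inv()).as_rotvec())
E
cat > st.py <<'E'
from rig import bot
from plan import *
# args: th al k gap sgn nrows
a=list(map(float,sys.argv[1:]))
o=bot.get_obs();P,R=pose(*a[:5]);d,r=delta(P,R,o)
print("t",o["time"],"q",o["qpos"].round(2),"tcp",o["ee_pos"].round(4),"F",o["force"].round(1),"w",round(o["width"],3))
T=Ro.from_quat(o["tool_rot"]).as_matrix();x=T[:,0];rel=o["ee_pos"]+.019*x-S
print("tip u,y,z mm",(1e3*np.array([rel@u,rel@ys,rel[2]+.06])).round(0),"pitch",np.degrees(np.arcsin(-x[2])).round(1))
print("target",P.round(4),"delta mm",(d*1e3).round(1),"rot",r.round(1),"| per row",(d/a[5]).round(4),(r/a[5]).round(2))
E
python3 st.py 0 40 .018 .005 1 16; python3 st.py 0 40 .018 .005 -1 16
```

```text
t 0.1 q [ 0.94  0.18  1.61 -0.    1.35 -0.21] tcp [0.2351 0.5242 0.2569] F [ 0.3 -0.5  0.3] w 0.089
tip u,y,z mm [299. 432. 238.] pitch 89.9
target [ 0.5144 -0.0057  0.0457] delta mm [ 279.3 -529.9 -211.1] rot [ 22.6 -51.2  89.1] | per row [ 0.0175 -0.0331 -0.0132] [ 1.42 -3.2   5.57]
t 0.1 q [ 0.94  0.18  1.61 -0.    1.35 -0.21] tcp [0.2351 0.5242 0.2569] F [ 0.3 -0.5  0.3] w 0.089
tip u,y,z mm [299. 432. 238.] pitch 89.9
target [ 0.5144 -0.0057  0.0457] delta mm [ 279.3 -529.9 -211.1] rot [ 49.9  21.9 -78.4] | per row [ 0.0175 -0.0331 -0.0132] [ 3.12  1.37 -4.9 ]
```

```bash
python3 - <<'E'
from rig import bot
from plan import *
o=bot.get_obs();q=o["qpos"]
A=Ro.from_euler('z',q[0])*Ro.from_euler('y',q[1]+q[2])*Ro.from_euler('z',q[3])*Ro.from_euler('y',q[4])*Ro.from_euler('z',q[5])
C=A.inv()*Ro.from_quat(o["tool_rot"]);print(C.as_matrix().round(2).tolist())
A2=Ro.from_euler('z',q[0])*Ro.from_euler('y',q[1]+q[2])*Ro.from_euler('z',q[3])*Ro.from_euler('y',q[4])*Ro.from_euler('z',-q[5])
print((A2.inv()*Ro.from_quat(o["tool_rot"])).as_matrix().round(2).tolist())
for s in(1,-1):
  for th,al in((0,40),(90,80),(180,90)):
    P,R=pose(th,al,.018,0,s);W=P-.2*R.as_matrix()[:,0];q1=np.arctan2(W[1],W[0])
    B=(Ro.from_euler('z',q1)*Ro.from_euler('y',1.8)).inv()*R*C.inv()
    print(s,th,al,"q1",q1.round(2),"q4,5,6",B.as_euler('ZYZ').round(2))
E
```

```text
[[-0.0, 0.0, -1.0], [0.0, 1.0, 0.0], [1.0, -0.0, -0.0]]
[[-0.0, 0.4, -0.92], [0.0, 0.92, 0.4], [1.0, -0.0, -0.0]]
1 0 40 q1 -0.31 q4,5,6 [0.89 1.42 2.97]
1 90 80 q1 0.11 q4,5,6 [ 0.17  1.27 -2.76]
1 180 90 q1 0.31 q4,5,6 [ 0.    1.34 -2.51]
-1 0 40 q1 -0.31 q4,5,6 [ 0.89  1.42 -0.17]
-1 90 80 q1 0.11 q4,5,6 [0.17 1.27 0.38]
-1 180 90 q1 0.31 q4,5,6 [0.   1.34 0.63]
```

send_rows:
  moves:
    - {"hand": 1,"offset": [0.011,-0.026,0],"rotation": [2.1,0.9,-3.3]}
    - {"hand": 1,"offset": [0.011,-0.026,0],"rotation": [2.1,0.9,-3.3]}
    - {"hand": 1,"offset": [0.011,-0.026,0],"rotation": [2.1,0.9,-3.3]}
    - {"hand": 1,"offset": [0.011,-0.026,0],"rotation": [2.1,0.9,-3.3]}
    - {"hand": 1,"offset": [0.011,-0.026,0],"rotation": [2.1,0.9,-3.3]}
    - {"hand": 1,"offset": [0.011,-0.026,0],"rotation": [2.1,0.9,-3.3]}
    - {"hand": 1,"offset": [0.011,-0.026,0],"rotation": [2.1,0.9,-3.3]}
    - {"hand": 1,"offset": [0.011,-0.026,0],"rotation": [2.1,0.9,-3.3]}
  squeeze: 10

```text
time: 0.77
ee_pos: [0.3201, 0.3129, 0.2531]
tool_rot: [-0.118, 0.639, 0.346, 0.677]
force: [1.1, 0.5, 0.7]
width: 0.0371
```

```bash
python3 st.py 0 40 .018 .005 -1 16
```

```text
t 0.7667 q [ 0.28 -0.21  2.04  0.34  1.3  -0.49] tcp [0.3201 0.3129 0.2531] F [1.1 0.5 0.7] w 0.037
tip u,y,z mm [130. 287. 235.] pitch 71.2
target [ 0.5144 -0.0057  0.0457] delta mm [ 194.3 -318.5 -207.4] rot [ 32.5  14.6 -51.5] | per row [ 0.0121 -0.0199 -0.013 ] [ 2.03  0.91 -3.22]
```

send_rows:
  moves:
    - {"hand": 1,"offset": [0.0105,-0.026,-0.001],"rotation": [2.0,0.9,-3.2]}
    - {"hand": 1,"offset": [0.0105,-0.026,-0.001],"rotation": [2.0,0.9,-3.2]}
    - {"hand": 1,"offset": [0.0105,-0.026,-0.001],"rotation": [2.0,0.9,-3.2]}
    - {"hand": 1,"offset": [0.0105,-0.026,-0.001],"rotation": [2.0,0.9,-3.2]}
    - {"hand": 1,"offset": [0.0105,-0.026,-0.001],"rotation": [2.0,0.9,-3.2]}
    - {"hand": 1,"offset": [0.0105,-0.026,-0.001],"rotation": [2.0,0.9,-3.2]}
    - {"hand": 1,"offset": [0.0105,-0.026,-0.001],"rotation": [2.0,0.9,-3.2]}
    - {"hand": 1,"offset": [0.0105,-0.026,-0.001],"rotation": [2.0,0.9,-3.2]}

```text
time: 1.43
ee_pos: [0.4053, 0.0941, 0.2454]
tool_rot: [0.155, 0.632, 0.275, 0.708]
force: [1.0, -0.2, -0.7]
width: 0.0004
```

send_rows:
  moves:
    - {"hand": 1,"offset": [0.0105,-0.026,-0.003],"rotation": [2.0,0.9,-3.2]}
    - {"hand": 1,"offset": [0.0105,-0.026,-0.003],"rotation": [2.0,0.9,-3.2]}
    - {"hand": 1,"offset": [0.0105,-0.026,-0.003],"rotation": [2.0,0.9,-3.2]}
    - {"hand": 1,"offset": [0.0105,-0.026,-0.003],"rotation": [2.0,0.9,-3.2]}
    - {"hand": 1,"offset": [0.0105,-0.026,-0.003],"rotation": [2.0,0.9,-3.2]}
    - {"hand": 1,"offset": [0.0105,-0.026,-0.003],"rotation": [2.0,0.9,-3.2]}
    - {"hand": 1,"offset": [0.0105,-0.026,-0.003],"rotation": [2.0,0.9,-3.2]}
    - {"hand": 1,"offset": [0.0105,-0.026,-0.003],"rotation": [2.0,0.9,-3.2]}

```text
time: 2.1
ee_pos: [0.4913, -0.1269, 0.219]
tool_rot: [0.417, 0.576, 0.179, 0.68]
force: [-0.0, -0.4, 0.4]
width: 0.0007
```

```bash
python3 st.py 0 40 .018 .005 -1 16; python3 - <<'E'
from rig import eyes
import cv2
c=eyes.capture("scene");cv2.imwrite("pics/s1.png",c["color"][:,:,::-1])
E
```

```text
t 2.1 q [-0.91  0.27  1.82  0.72  1.6  -0.73] tcp [ 0.4913 -0.1269  0.219 ] F [-0.  -0.4  0.4] w 0.001
tip u,y,z mm [-224.  -17.  207.] pitch 39.4
target [ 0.5144 -0.0057  0.0457] delta mm [  23.1  121.3 -173.2] rot [-0.8 -0.4  2.9] | per row [ 0.0014  0.0076 -0.0108] [-0.05 -0.02  0.18]
```

View pics/s1.png

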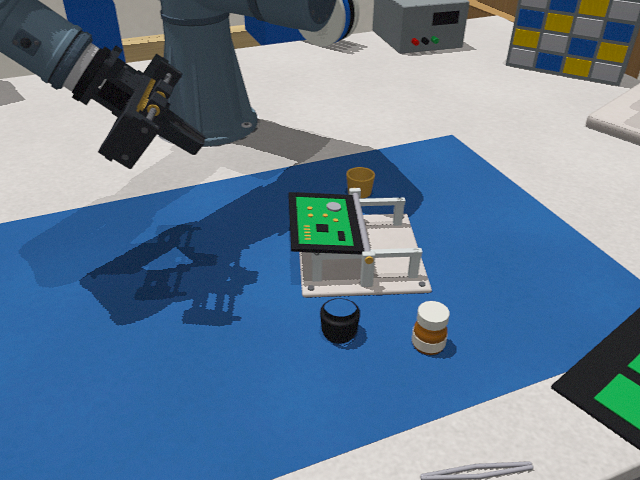

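The fingers are shut and tilted about 40° down. The tip is at about (200,150) px, to the robot's right of the leaf's free edge at (290,215), and nothing has been disturbed. Next I lower the tip and slide it under the edge.

send_rows:
  moves:
    - {"hand": 1,"offset": [0.001,0.005,-0.02],"rotation": [0,0,0.3]}
    - {"hand": 1,"offset": [0.001,0.005,-0.02],"rotation": [0,0,0.3]}
    - {"hand": 1,"offset": [0.001,0.005,-0.02],"rotation": [0,0,0.3]}
    - {"hand": 1,"offset": [0.001,0.005,-0.02],"rotation": [0,0,0.3]}
    - {"hand": 1,"offset": [0.001,0.005,-0.02],"rotation": [0,0,0.3]}
    - {"hand": 1,"offset": [0.001,0.005,-0.02],"rotation": [0,0,0.3]}
    - {"hand": 1,"offset": [0.001,0.005,-0.02],"rotation": [0,0,0.3]}
    - {"hand": 1,"offset": [0.001,0.005,-0.02],"rotation": [0,0,0.3]}

```text
time: 2.82
ee_pos: [0.5015, -0.0963, 0.0516]
tool_rot: [0.406, 0.582, 0.187, 0.679]
force: [1.0, 0.9, 0.0]
width: 0.0007
```

```bash
python3 st.py 0 40 .018 .005 -1 8
```

```text
t 2.8167 q [-0.85  0.58  1.84  0.76  1.34 -0.93] tcp [ 0.5015 -0.0963  0.0516] F [1.  0.9 0. ] w 0.001
tip u,y,z mm [-192.  -16.   39.] pitch 39.7
target [ 0.5144 -0.0057  0.0457] delta mm [12.8 90.6 -5.8] rot [-0.4 -0.3  1.2] | per row [ 0.0016  0.0113 -0.0007] [-0.05 -0.03  0.15]
```

send_rows:
  moves:
    - {"hand": 1,"offset": [0.001,0.01,-0.003],"rotation": [0,0,0.2]}
    - {"hand": 1,"offset": [0.001,0.012,-0.003],"rotation": [0,0,0.2]}
    - {"hand": 1,"offset": [0.001,0.012,0],"rotation": [0,0,0.2]}
    - {"hand": 1,"offset": [0.002,0.012,0],"rotation": [0,0,0.2]}
    - {"hand": 1,"offset": [0.002,0.012,0],"rotation": [0,0,0.2]}
    - {"hand": 1,"offset": [0.002,0.012,0],"rotation": [0,0,0.2]}
    - {"hand": 1,"offset": [0.002,0.01,0],"rotation": [0,0,0]}
    - {"hand": 1,"offset": [0.001,0.006,0],"rotation": [0,0,0]}

```text
time: 3.48
ee_pos: [0.5136, 0.0002, 0.0458]
tool_rot: [0.4, 0.587, 0.196, 0.676]
force: [-0.2, 0.2, -0.1]
width: 0.0004
```

```bash
python3 st.py 20 45 .022 .0 -1 8;python3 st.py 0 40 .018 .005 -1 8; python3 - <<'E'
from rig import eyes
import cv2
c=eyes.capture("scene");cv2.imwrite("pics/s2.png",cv2.resize(c["color"][120:340,150:450,::-1],(600,440)))
E
```

```text
t 3.4833 q [-0.69  0.54  1.93  0.86  1.24 -0.9 ] tcp [5.136e-01 2.000e-04 4.580e-02] F [-0.2  0.2 -0.1] w 0.0
tip u,y,z mm [-97.   3.  34.] pitch 39.6
target [0.5169 0.0019 0.0863] delta mm [ 3.3  1.7 40.5] rot [-5.3  1.2 -0.2] | per row [0.0004 0.0002 0.0051] [-0.66  0.15 -0.02]
t 3.4833 q [-0.69  0.54  1.93  0.86  1.24 -0.9 ] tcp [5.136e-01 2.000e-04 4.580e-02] F [-0.2  0.2 -0.1] w 0.0
tip u,y,z mm [-97.   3.  34.] pitch 39.6
target [ 0.5144 -0.0057  0.0457] delta mm [ 0.8 -5.9 -0. ] rot [-0.5 -0.3 -0.2] | per row [ 0.0001 -0.0007 -0.    ] [-0.07 -0.04 -0.03]
```

View pics/s2.png

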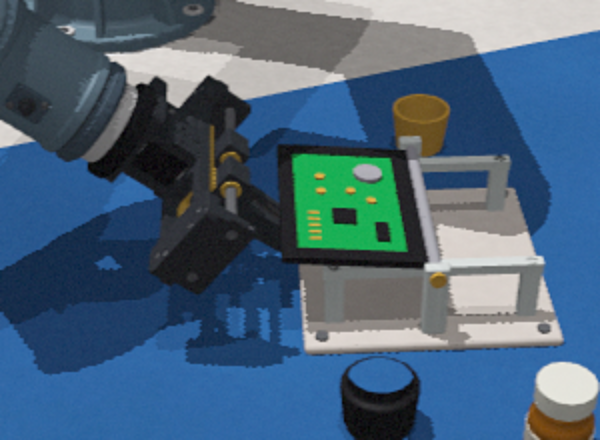

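In the crop, the fingers go under the free edge at about (275,235) and the leaf is still flat. Next I print the lift waypoints.

```bash
python3 - <<'E'
from plan import *
from rig import bot
o=bot.get_obs();p0=o["ee_pos"];R0=Ro.from_quat(o["tool_rot"])
for th,al,k in((25,45,.022),(45,55,.022),(65,65,.02),(85,75,.02),(105,88,.02),(125,90,.018),(145,90,.016),(165,90,.016),(180,90,.016)):
    P,R=pose(th,al,k,0,-1)
    print(th,al,P.round(4),"per row mm",((P-p0)/8*1e3).round(1),((R*R0.inv()).as_rotvec(degrees=True)/8).round(2));p0,R0=P,R
E
```

```text
25 45 [0.518  0.0051 0.0953] per row mm [0.6 0.5 6.2] [-0.67  0.15 -0.03]
45 55 [0.5241 0.0238 0.128 ] per row mm [0.8 2.3 4.1] [-1.19  0.39  0.  ]
65 65 [0.5331 0.0509 0.1537] per row mm [1.1 3.4 3.2] [-1.19  0.39 -0.  ]
85 75 [0.5433 0.0818 0.1654] per row mm [1.3 3.9 1.5] [-1.19  0.39  0.  ]
105 88 [0.5544 0.1152 0.1664] per row mm [1.4 4.2 0.1] [-1.54  0.51  0.  ]
125 90 [0.564  0.1442 0.1561] per row mm [ 1.2  3.6 -1.3] [-0.24  0.08  0.  ]
145 90 [0.5718 0.1679 0.1354] per row mm [ 1.   3.  -2.6] [0. 0. 0.]
165 90 [0.5765 0.1819 0.1062] per row mm [ 0.6  1.7 -3.6] [0. 0. 0.]
180 90 [0.5777 0.1857 0.082 ] per row mm [ 0.2  0.5 -3. ] [0. 0. 0.]
```

send_rows:
  moves:
    - {"hand": 1,"offset": [0.0006,0.0005,0.006],"rotation": [-0.7,0.2,0]}
    - {"hand": 1,"offset": [0.0006,0.0005,0.006],"rotation": [-0.7,0.2,0]}
    - {"hand": 1,"offset": [0.0006,0.0005,0.006],"rotation": [-0.7,0.2,0]}
    - {"hand": 1,"offset": [0.0006,0.0005,0.006],"rotation": [-0.7,0.2,0]}
    - {"hand": 1,"offset": [0.0006,0.0005,0.006],"rotation": [-0.7,0.2,0]}
    - {"hand": 1,"offset": [0.0006,0.0005,0.006],"rotation": [-0.7,0.2,0]}
    - {"hand": 1,"offset": [0.0006,0.0005,0.006],"rotation": [-0.7,0.2,0]}
    - {"hand": 1,"offset": [0.0006,0.0005,0.006],"rotation": [-0.7,0.2,0]}

```text
time: 4.2
ee_pos: [0.5183, 0.0041, 0.0981]
tool_rot: [0.366, 0.607, 0.157, 0.688]
force: [-1.0, -0.4, -1.7]
width: 0.0004
```

```bash
python3 st.py 45 55 .022 .0 -1 8; python3 - <<'E'
from rig import eyes
import cv2
c=eyes.capture("scene");cv2.imwrite("pics/s3.png",cv2.resize(c["color"][120:340,150:450,::-1],(600,440)))
E
```

```text
t 4.2 q [-0.63  0.37  1.94  0.77  1.24 -0.74] tcp [0.5183 0.0041 0.0981] F [-1.  -0.4 -1.7] w 0.0
tip u,y,z mm [-93.  -1.  84.] pitch 46.1
target [0.5241 0.0238 0.128 ] delta mm [ 5.9 19.7 29.9] rot [-8.5  2.5 -0.1] | per row [0.0007 0.0025 0.0037] [-1.07  0.31 -0.01]
```

View pics/s3.png

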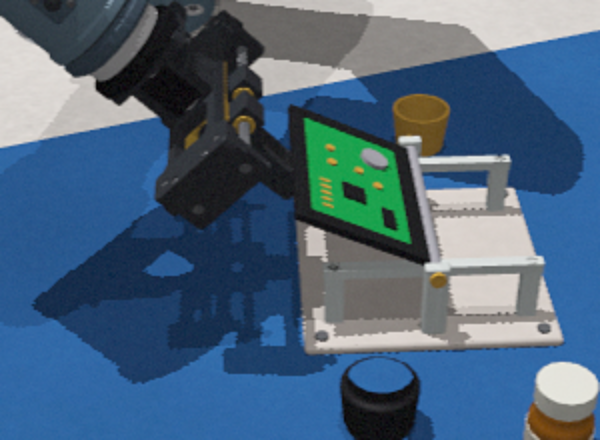

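The free edge is up at about (290,110)–(300,215), so the leaf is lifted roughly 25°, and the force is small. I carry on along the arc.

send_rows:
  moves:
    - {"hand": 1,"offset": [0.0007,0.0025,0.0037],"rotation": [-1.1,0.3,0]}
    - {"hand": 1,"offset": [0.0007,0.0025,0.0037],"rotation": [-1.1,0.3,0]}
    - {"hand": 1,"offset": [0.0007,0.0025,0.0037],"rotation": [-1.1,0.3,0]}
    - {"hand": 1,"offset": [0.0007,0.0025,0.0037],"rotation": [-1.1,0.3,0]}
    - {"hand": 1,"offset": [0.0007,0.0025,0.0037],"rotation": [-1.1,0.3,0]}
    - {"hand": 1,"offset": [0.0007,0.0025,0.0037],"rotation": [-1.1,0.3,0]}
    - {"hand": 1,"offset": [0.0007,0.0025,0.0037],"rotation": [-1.1,0.3,0]}
    - {"hand": 1,"offset": [0.0007,0.0025,0.0037],"rotation": [-1.1,0.3,0]}

```text
time: 4.92
ee_pos: [0.5254, 0.0228, 0.1322]
tool_rot: [0.31, 0.632, 0.097, 0.704]
force: [-0.0, -0.6, -0.7]
width: 0.0005
```

```bash
python3 st.py 65 65 .02 .0 -1 8
```

```text
t 4.9167 q [-0.52  0.24  1.94  0.64  1.17 -0.52] tcp [0.5254 0.0228 0.1322] F [-0.  -0.6 -0.7] w 0.001
tip u,y,z mm [-75.  -2. 116.] pitch 56.0
target [0.5331 0.0509 0.1537] delta mm [ 7.7 28.2 21.5] rot [-8.4  3.3 -0. ] | per row [0.001  0.0035 0.0027] [-1.05  0.41 -0.  ]
```

send_rows:
  moves:
    - {"hand": 1,"offset": [0.001,0.0035,0.0027],"rotation": [-1.1,0.4,0]}
    - {"hand": 1,"offset": [0.001,0.0035,0.0027],"rotation": [-1.1,0.4,0]}
    - {"hand": 1,"offset": [0.001,0.0035,0.0027],"rotation": [-1.1,0.4,0]}
    - {"hand": 1,"offset": [0.001,0.0035,0.0027],"rotation": [-1.1,0.4,0]}
    - {"hand": 1,"offset": [0.001,0.0035,0.0027],"rotation": [-1.1,0.4,0]}
    - {"hand": 1,"offset": [0.001,0.0035,0.0027],"rotation": [-1.1,0.4,0]}
    - {"hand": 1,"offset": [0.001,0.0035,0.0027],"rotation": [-1.1,0.4,0]}
    - {"hand": 1,"offset": [0.001,0.0035,0.0027],"rotation": [-1.1,0.4,0]}

```text
time: 5.58
ee_pos: [0.5345, 0.0519, 0.1576]
tool_rot: [0.254, 0.656, 0.034, 0.709]
force: [-0.1, -0.5, -1.0]
width: 0.0005
```

```bash
python3 st.py 85 75 .02 .0 -1 8
```

```text
t 5.5833 q [-0.36  0.17  1.9   0.47  1.13 -0.25] tcp [0.5345 0.0519 0.1576] F [-0.1 -0.5 -1. ] w 0.001
tip u,y,z mm [-48.  -1. 140.] pitch 66.1
target [0.5433 0.0818 0.1654] delta mm [ 8.8 29.9  7.8] rot [-8.3  3.3  0.1] | per row [0.0011 0.0037 0.001 ] [-1.04  0.41  0.01]
```

send_rows:
  moves:
    - {"hand": 1,"offset": [0.0011,0.0037,0.001],"rotation": [-1.1,0.4,0]}
    - {"hand": 1,"offset": [0.0011,0.0037,0.001],"rotation": [-1.1,0.4,0]}
    - {"hand": 1,"offset": [0.0011,0.0037,0.001],"rotation": [-1.1,0.4,0]}
    - {"hand": 1,"offset": [0.0011,0.0037,0.001],"rotation": [-1.1,0.4,0]}
    - {"hand": 1,"offset": [0.0011,0.0037,0.001],"rotation": [-1.1,0.4,0]}
    - {"hand": 1,"offset": [0.0011,0.0037,0.001],"rotation": [-1.1,0.4,0]}
    - {"hand": 1,"offset": [0.0011,0.0037,0.001],"rotation": [-1.1,0.4,0]}
    - {"hand": 1,"offset": [0.0011,0.0037,0.001],"rotation": [-1.1,0.4,0]}

```text
time: 6.25
ee_pos: [0.5443, 0.0832, 0.1695]
tool_rot: [0.197, 0.675, -0.028, 0.71]
force: [0.2, -0.9, -1.4]
width: 0.0006
```

```bash
python3 st.py 105 88 .02 .0 -1 8; python3 - <<'E'
from rig import eyes
import cv2
c=eyes.capture("scene");cv2.imwrite("pics/s4.png",cv2.resize(c["color"][60:340,150:450,::-1],(600,560)))
E
```

```text
t 6.25 q [-0.2   0.17  1.83  0.27  1.11  0.01] tcp [0.5443 0.0832 0.1695] F [ 0.2 -0.9 -1.4] w 0.001
tip u,y,z mm [-18.  -1. 151.] pitch 76.0
target [0.5544 0.1152 0.1664] delta mm [10.  31.9 -3.1] rot [-11.2   4.3   0.1] | per row [ 0.0013  0.004  -0.0004] [-1.4   0.54  0.02]
```

View pics/s4.png

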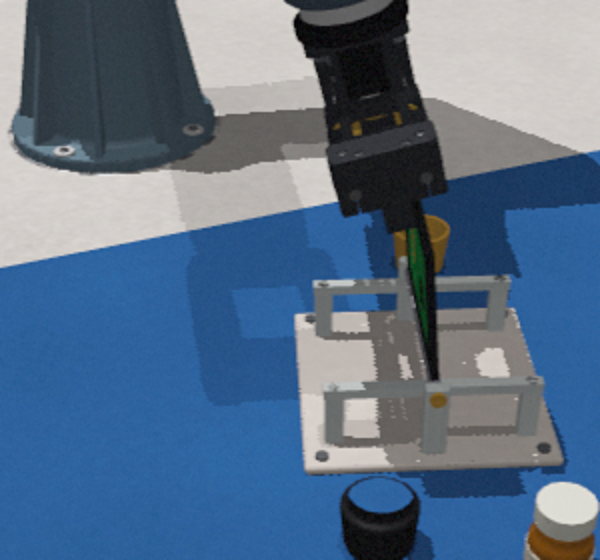

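The leaf is nearly upright, running from about (415,205) to (435,385) in the crop, with the fingers on its right face. I keep pushing it over.

send_rows:
  moves:
    - {"hand": 1,"offset": [0.0013,0.004,-0.0004],"rotation": [-1.4,0.5,0]}
    - {"hand": 1,"offset": [0.0013,0.004,-0.0004],"rotation": [-1.4,0.5,0]}
    - {"hand": 1,"offset": [0.0013,0.004,-0.0004],"rotation": [-1.4,0.5,0]}
    - {"hand": 1,"offset": [0.0013,0.004,-0.0004],"rotation": [-1.4,0.5,0]}
    - {"hand": 1,"offset": [0.0013,0.004,-0.0004],"rotation": [-1.4,0.5,0]}
    - {"hand": 1,"offset": [0.0013,0.004,-0.0004],"rotation": [-1.4,0.5,0]}
    - {"hand": 1,"offset": [0.0013,0.004,-0.0004],"rotation": [-1.4,0.5,0]}
    - {"hand": 1,"offset": [0.0013,0.004,-0.0004],"rotation": [-1.4,0.5,0]}

```text
time: 6.97
ee_pos: [0.5553, 0.1168, 0.1694]
tool_rot: [0.123, 0.693, -0.104, 0.703]
force: [0.5, -2.4, 0.1]
width: 0.0002
```

```bash
python3 st.py 125 90 .018 .0 -1 8
```

```text
t 6.9667 q [-0.02  0.24  1.72  0.03  1.16  0.3 ] tcp [0.5553 0.1168 0.1694] F [ 0.5 -2.4  0.1] w 0.0
tip u,y,z mm [ 13.  -1. 150.] pitch 88.2
target [0.564  0.1442 0.1561] delta mm [  8.7  27.4 -13.3] rot [-1.5  1.   0.2] | per row [ 0.0011  0.0034 -0.0017] [-0.18  0.13  0.02]
```

send_rows:
  moves:
    - {"hand": 1,"offset": [0.0011,0.0034,-0.0017],"rotation": [-0.2,0.1,0]}
    - {"hand": 1,"offset": [0.0011,0.0034,-0.0017],"rotation": [-0.2,0.1,0]}
    - {"hand": 1,"offset": [0.0011,0.0034,-0.0017],"rotation": [-0.2,0.1,0]}
    - {"hand": 1,"offset": [0.0011,0.0034,-0.0017],"rotation": [-0.2,0.1,0]}
    - {"hand": 1,"offset": [0.0011,0.0034,-0.0017],"rotation": [-0.2,0.1,0]}
    - {"hand": 1,"offset": [0.0011,0.0034,-0.0017],"rotation": [-0.2,0.1,0]}
    - {"hand": 1,"offset": [0.0011,0.0034,-0.0017],"rotation": [-0.2,0.1,0]}
    - {"hand": 1,"offset": [0.0011,0.0034,-0.0017],"rotation": [-0.2,0.1,0]}

```text
time: 7.63
ee_pos: [0.565, 0.1466, 0.1556]
tool_rot: [0.113, 0.696, -0.114, 0.7]
force: [-0.1, -0.4, 0.3]
width: 0.0004
```

```bash
python3 st.py 145 90 .016 .0 -1 8
```

```text
t 7.6333 q [ 0.05  0.31  1.67 -0.    1.16  0.38] tcp [0.565  0.1466 0.1556] F [-0.1 -0.4  0.3] w 0.0
tip u,y,z mm [ 44.  -0. 137.] pitch 89.7
target [0.5718 0.1679 0.1354] delta mm [  6.8  21.4 -20.3] rot [0.1 0.3 0.2] | per row [ 0.0008  0.0027 -0.0025] [0.01 0.03 0.02]
```

send_rows:
  moves:
    - {"hand": 1,"offset": [0.0008,0.0027,-0.0025],"rotation": [0,0,0]}
    - {"hand": 1,"offset": [0.0008,0.0027,-0.0025],"rotation": [0,0,0]}
    - {"hand": 1,"offset": [0.0008,0.0027,-0.0025],"rotation": [0,0,0]}
    - {"hand": 1,"offset": [0.0008,0.0027,-0.0025],"rotation": [0,0,0]}
    - {"hand": 1,"offset": [0.0008,0.0027,-0.0025],"rotation": [0,0,0]}
    - {"hand": 1,"offset": [0.0008,0.0027,-0.0025],"rotation": [0,0,0]}
    - {"hand": 1,"offset": [0.0008,0.0027,-0.0025],"rotation": [0,0,0]}
    - {"hand": 1,"offset": [0.0008,0.0027,-0.0025],"rotation": [0,0,0]}

```text
time: 8.3
ee_pos: [0.5719, 0.1705, 0.1329]
tool_rot: [0.113, 0.697, -0.114, 0.699]
force: [-0.5, -0.0, -0.1]
width: 0.0005
```

```bash
python3 st.py 165 90 .016 .0 -1 8; python3 - <<'E'
from rig import eyes
import cv2
c=eyes.capture("scene");cv2.imwrite("pics/s5.png",cv2.resize(c["color"][60:340,150:450,::-1],(600,560)))
E
```

```text
t 8.3 q [ 0.09  0.36  1.65 -0.    1.12  0.42] tcp [0.5719 0.1705 0.1329] F [-0.5 -0.  -0.1] w 0.001
tip u,y,z mm [ 69.   1. 114.] pitch 89.8
target [0.5765 0.1819 0.1062] delta mm [  4.5  11.4 -26.6] rot [0.1 0.2 0.2] | per row [ 0.0006  0.0014 -0.0033] [0.01 0.03 0.02]
```

View pics/s5.png

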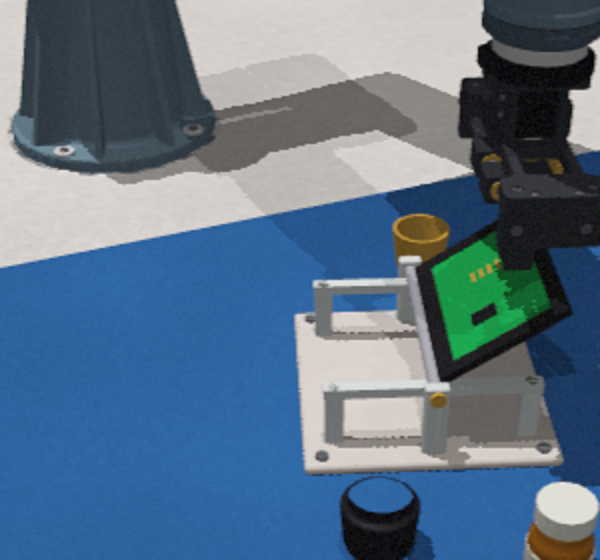

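The leaf is past upright, at about 145°. The fingertip is on its upper face at about (515,255), and the objects have not moved. I keep pressing down.

send_rows:
  moves:
    - {"hand": 1,"offset": [0.0006,0.0014,-0.0033],"rotation": [0,0,0]}
    - {"hand": 1,"offset": [0.0006,0.0014,-0.0033],"rotation": [0,0,0]}
    - {"hand": 1,"offset": [0.0006,0.0014,-0.0033],"rotation": [0,0,0]}
    - {"hand": 1,"offset": [0.0006,0.0014,-0.0033],"rotation": [0,0,0]}
    - {"hand": 1,"offset": [0.0006,0.0014,-0.0033],"rotation": [0,0,0]}
    - {"hand": 1,"offset": [0.0006,0.0014,-0.0033],"rotation": [0,0,0]}
    - {"hand": 1,"offset": [0.0006,0.0014,-0.0033],"rotation": [0,0,0]}
    - {"hand": 1,"offset": [0.0006,0.0014,-0.0033],"rotation": [0,0,0]}

```text
time: 9.02
ee_pos: [0.5767, 0.1836, 0.1034]
tool_rot: [0.113, 0.697, -0.114, 0.699]
force: [-0.4, -0.6, -0.0]
width: 0.0007
```

```bash
python3 st.py 180 90 .016 .0 -1 8
```

```text
t 9.0167 q [ 0.11  0.42  1.64 -0.    1.08  0.44] tcp [0.5767 0.1836 0.1034] F [-0.4 -0.6 -0. ] w 0.001
tip u,y,z mm [83.  0. 84.] pitch 89.8
target [0.5777 0.1857 0.082 ] delta mm [  1.    2.1 -21.4] rot [0.1 0.2 0.2] | per row [ 0.0001  0.0003 -0.0027] [0.01 0.02 0.02]
```

send_rows:
  moves:
    - {"hand": 1,"offset": [0,0,-0.003],"rotation": [0,0,0]}
    - {"hand": 1,"offset": [0,0,-0.003],"rotation": [0,0,0]}
    - {"hand": 1,"offset": [0,0,-0.003],"rotation": [0,0,0]}
    - {"hand": 1,"offset": [0,0,-0.0025],"rotation": [0,0,0]}
    - {"hand": 1,"offset": [0,0,-0.002],"rotation": [0,0,0]}
    - {"hand": 1,"offset": [0,0,-0.002],"rotation": [0,0,0]}
    - {"hand": 1,"offset": [0,0,-0.001],"rotation": [0,0,0]}
    - {"hand": 1,"offset": [0,0,-0.001],"rotation": [0,0,0]}

```text
time: 9.68
ee_pos: [0.5769, 0.184, 0.0835]
tool_rot: [0.114, 0.697, -0.114, 0.699]
force: [-0.8, 1.2, 0.7]
width: 0.0005
```

```bash
python3 st.py 180 90 .016 .0 -1 8
```

```text
t 9.6833 q [ 0.11  0.45  1.65 -0.    1.04  0.44] tcp [0.5769 0.184  0.0835] F [-0.8  1.2  0.7] w 0.001
tip u,y,z mm [83.  0. 64.] pitch 89.8
target [0.5777 0.1857 0.082 ] delta mm [ 0.8  1.7 -1.5] rot [0.  0.2 0.2] | per row [ 0.0001  0.0002 -0.0002] [0.   0.02 0.02]
```

send_rows:
  moves:
    - {"hand": 1,"offset": [0,0,-0.0005],"rotation": [0,0,0]}
    - {"hand": 1,"offset": [0,0,-0.0005],"rotation": [0,0,0]}
    - {"hand": 1,"offset": [0,0,-0.0005],"rotation": [0,0,0]}
    - {"hand": 1,"offset": [0,0,-0.0005],"rotation": [0,0,0]}
    - {"hand": 1,"offset": [0,0,-0.0005],"rotation": [0,0,0]}
    - {"hand": 1,"offset": [0,0,-0.0005],"rotation": [0,0,0]}
    - {"hand": 1,"offset": [0,0,-0.0005],"rotation": [0,0,0]}
    - {"hand": 1,"offset": [0,0,-0.0005],"rotation": [0,0,0]}

```text
time: 10.35
ee_pos: [0.577, 0.1841, 0.0814]
tool_rot: [0.113, 0.697, -0.114, 0.699]
force: [-2.5, -0.0, 4.8]
width: 0.0007
```

```bash
python3 st.py 180 90 .016 .0 -1 8
```

```text
t 10.35 q [ 0.11  0.45  1.65 -0.    1.04  0.44] tcp [0.577  0.1841 0.0814] F [-2.5 -0.   4.8] w 0.001
tip u,y,z mm [83.  0. 62.] pitch 89.8
target [0.5777 0.1857 0.082 ] delta mm [0.7 1.6 0.6] rot [0.  0.2 0.2] | per row [0.0001 0.0002 0.0001] [0.01 0.02 0.02]
```

send_rows:
  moves:
    - {"hand": 1,"offset": [0,0,-0.001],"rotation": [0,0,0]}
    - {"hand": 1,"offset": [0,0,-0.001],"rotation": [0,0,0]}
    - {"hand": 1,"offset": [0,0,-0.001],"rotation": [0,0,0]}
    - {"hand": 1,"offset": [0,0,0.003],"rotation": [0,0,0]}
    - {"hand": 1,"offset": [0,0,0.01],"rotation": [0,0,0]}
    - {"hand": 1,"offset": [0,0,0.02],"rotation": [0,0,0]}
    - {"hand": 1,"offset": [0,0,0.03],"rotation": [0,0,0]}
    - {"hand": 1,"offset": [0,0,0.03],"rotation": [0,0,0]}

```text
time: 11.02
ee_pos: [0.5716, 0.183, 0.1706]
tool_rot: [0.112, 0.702, -0.115, 0.694]
force: [1.9, -0.0, 0.6]
width: 0.0007
```

send_rows:
  moves:
    - {"hand": 1,"offset": [0,-0.02,0.02],"rotation": [0,0,0]}
    - {"hand": 1,"offset": [0,-0.02,0.02],"rotation": [0,0,0]}
    - {"hand": 1,"offset": [0,-0.03,0.01],"rotation": [0,0,0]}
    - {"hand": 1,"offset": [0,-0.03,0.01],"rotation": [0,0,0]}
    - {"hand": 1,"offset": [0,-0.03,0],"rotation": [0,0,0]}
    - {"hand": 1,"offset": [0,-0.03,0],"rotation": [0,0,0]}
    - {"hand": 1,"offset": [0,-0.01,0],"rotation": [0,0,0]}
    - {"hand": 1,"offset": [0,0,0],"rotation": [0,0,0]}

```text
time: 11.68
ee_pos: [0.5754, 0.0077, 0.2485]
tool_rot: [0.111, 0.694, -0.113, 0.702]
force: [-0.2, -0.2, 0.4]
width: 0.0002
```

```bash
python3 - <<'E'
from rig import eyes,bot
import cv2,numpy as np
from h import cast
from plan import S,u,ys
c=eyes.capture("scene");cv2.imwrite("pics/s6.png",cv2.resize(c["color"][60:340,150:450,::-1],(600,560)))
f=240/np.tan(np.radians(c["fovy"])/2);R=cv2.Rodrigues(np.array(c["rvec"]))[0]
vv,uu=np.mgrid[0:480,0:640];z=c["z_map"];X=np.stack([(uu-c["cx"])/f*z,(vv-c["cy"])/f*z,z],-1).reshape(-1,3)
W=(X-np.array(c["tvec"]))@R
L=(W-S)@np.c_[u,ys];m=(z.ravel()>0)&(L[:,0]>.015)&(L[:,0]<.105)&(abs(L[:,1])<.06)&(W[:,2]>.03)
p=np.polyfit(L[m,0],W[m,2],1);print("n",m.sum(),"slope rad",p[0],"z at 0",p[1])
t=eyes.capture("top");o=np.load("top0.npz")
d=cv2.absdiff(t["color"],o["color"]).max(2)
for n,(x,y) in dict(lens=(322,168),jar=(264,133),pot=(211,353)).items():print(n,d[y-18:y+18,x-18:x+18].mean(),np.percentile(d[y-18:y+18,x-18:x+18],95))
ob=bot.get_obs();print(ob["time"],ob["ee_pos"],ob["force"].round(1))
E
```

```text
n 2626 slope rad -0.003909413340596114 z at 0 0.06380195305148698
lens 87.69984567901234 120.0
jar 89.03858024691358 148.0
pot 109.99382716049382 187.0
11.7833 [0.57532771 0.00977864 0.24810453] [-0.5  0.4 -0.1]
```

View pics/s6.png

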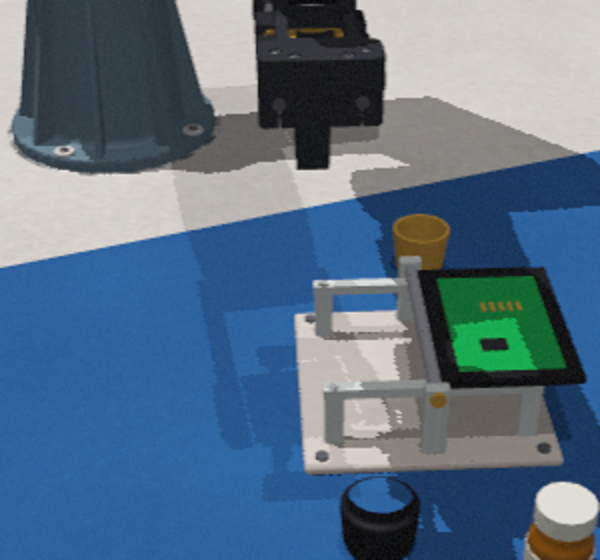

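The leaf lies flat on the far side, with corners at about (420,272), (545,270), (583,380) and (440,385). Depth shows it level to 0.004 rad. The lens at (380,515), the jar at (565,520) and the pot at (420,238) are where they were in the earlier crops. The top-view difference check meant nothing, because the arm now covers that view.

```bash
python3 -c "
from rig import bot
print(bot.finish_job())"
```

```text
the job is handed in; nothing more can be done
None
```

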